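# Weigh out the beer-line cleaning tablets

### The arm

A 6-joint arm with a two-finger parallel gripper is mounted at the origin on the work surface. World frame = base frame: x ahead of the robot, y to its left, z up, the work surface at z = 0. Lengths are in m, angles in rad, forces in N, time in s.
With the tool pointing down it reaches from about 0.35 to 0.975 m from the base axis. Payload 4.9 kg.
Tool frame: the origin (TCP) lies at the very end of the fingers, on their centre line; the grasp point (between the pads) lies 19 mm behind it (env.tcp_to_grasp is the z of the grasp point in the tool frame, in m); z points along the fingers, x is the direction in which the jaws open and shut, and the axes are right-handed (so a half turn about z gives the same grasp; the last joint's range is limited). The gripper opens to 85 mm and grips with 20 to 120 N. Pads are 22 mm wide; open, the fingers measure 114 mm over their backs; the gripper's body (76 mm by 85 mm) begins 54 mm behind the grasp point. The pads swing forward as they close: fully open they stand 13 mm farther back than shut.
Start: joints at [1.007, 0.053, 1.613, -0, 1.476, -0.119], TCP at [0.269, 0.564, 0.231] pointing down, gripper open.
Joint ranges: [-3.01, 3.01], [-1.01, 2.22], [0.06, 2.58], [-1.02, 4.17], [0.09, 2.62], [-3.14, 3.14]. Speed limits (rad/s): [2.57, 2.57, 3.14, 3.14, 3.14, 3.14].

### API

Orientations are given as [roll, pitch, yaw] about the fixed x, y, z axes, in that order (R = Rz(yaw) Ry(pitch) Rx(roll)).
In Python, from station import env gives the robot as it stands. The module is installed in compiled form; this text tells all that it offers. Calls block until the motion is done:
- env.move_to(position, orientation): joint-space move of the TCP to a pose.
- env.line_to(position, orientation=None, speed=0.15, force_limit=None): straight line of the TCP; orientation=None keeps the orientation; speed is the mean speed in m/s. With force_limit (N) it stops when the force on the tool has changed by that much, and returns True; else False.
- env.movej(angles): joint-space move.
- env.grip(opening, effort=None): finger opening in m; effort is the grip in N (None keeps the last); returns when the fingers have stopped.
- env.sleep(seconds).
- env.solve_ik(position, orientation): joint angles nearest the present ones, or None.
- env.state(): the state.
- env.snapshot(name): name is "side" or "top"; returns the picture (400x640x3 uint8, red, green, blue); there is no depth.
- env.camera_info(name): a dict with "fx", "fy", "cx", "cy" (pixels), "k1" (the pictures are not rectified: a ray, as slopes to the right and down, at radius r is drawn at 1 + k1 r^2 times it, then the intrinsics apply), "eye" and "orientation" of the camera in the world. Camera axes: x right, y up, looking along -z (the intrinsics and any distortion apply to the point x, -y, -z); pixel columns grow to the right and rows downward; lengths in m; the calibration is good to about 2 mm. A picture is of the moment at which its call begins. camera_info takes no time and is no camera call.
A pose or a line that the arm cannot do raises env.Unreachable and nothing moves.
- env.job_done(): hands the job in, once; it reports no verdict.
The state is a dict: "time_s": time; "joint_positions": joint angles; "joint_vel": joint speeds; "joint_torque": joint torques, N m; "tool_pos": TCP position; "ee_rot": TCP orientation; "wrist_force": force on the tool from outside, world axes, zero at the start; "wrist_torque": the same for the moment, N m; "grip_width": finger opening in m.
Only numpy, scipy, OpenCV 4.12 (cv2) and the standard library are available. Lean on these libraries where they do the work, as an engineer would, in place of code of your own. Each camera call takes 0.05 s, during which the arm holds its last target. There are 200 camera calls.

### The job

Weigh out a dose of beer-line cleaner: set sound blue tablets from the white tub on the scale's pan one by one, whole ones and half ones as you need them, until the red needle comes to rest inside the green window on the dial. Lower each gently onto the pan so that the needle is never flung or pressed to the end of the dial. The two broken tablets and those you do not need stay in the tub; leave the window, the glass, the can and the spanner as they are.

Things in the scene. Friction and masses are not known exactly. Their poses are not given: they have to be found in the camera images.
- scale: dial scale, fixed: white housing 170 mm wide, pan on top, sloping dial (162 mm across) just beyond the pan's +x edge and lower than the pan, facing up and away from the pan. Origin: under the pan's centre, on the work surface; x points from the pan to the dial, y along the pan's width, z up. The front ends 240 mm along x.
- pan_top (a point): centre of the upper face of the scale's level dark grey steel plate (pan), 180 mm along its x by 200 mm along its y, with a rim 3 mm thick and 6 mm high. Its face lies 142 mm above the work surface when empty; it floats on a soft spring, sinks 1 mm per 20 g (0.2 N) to a stop at 12 mm, and settles in about half a second. Axes as the scale's.
- needle (a joint): angle (rad) of the scale's red needle: 0, at 12 o'clock, when the pan is empty, growing clockwise as seen by one facing the dial, 0.02356 rad per gram on the pan (200 g is 4.712 rad, 9 o'clock; ticks every 10 g, long ones every 50 g). It also shows any push of the gripper on the pan. It must never pass 5.18 rad (220 g).
- window (a joint): angle (rad), on the same dial in the same sense, of the middle of the green window that marks the dose wanted (its middle lies somewhere from 63 to 95 g). The green band reaches 0.236 rad (10 g) to either side; the needle has to stand within it. Not to be shifted.
- needle_tip (a point): point on the red needle 58 mm from the dial's centre, near its tip.
- window_mid (a point): point on the middle line of the green band, 58 mm from the dial's centre.
- tub: shallow white plastic tub, fixed, 250 x 250 mm outside (a lip adds 8 mm all round), walls and floor 4 mm thick, walls 30 mm high. Origin: centre of its underside; x and y along its sides. Nine tablets lie flat in it, at least 20 mm apart.
- whole1_mid (a point): sound whole cleaning tablet: pale blue disc, 40 mm across, 15 mm thick, with a score line across its top, lying flat in the tub; it weighs from 20 to 50 g (old stock, some damp and some dried out: each differs and it cannot be seen). Point: its centre, 7.5 mm above its underside.
- whole2_mid (a point): sound whole cleaning tablet: pale blue disc, 40 mm across, 15 mm thick, with a score line across its top, lying flat in the tub; it weighs from 20 to 50 g (old stock, some damp and some dried out: each differs and it cannot be seen). Point: its centre, 7.5 mm above its underside.
- whole3_mid (a point): sound whole cleaning tablet: pale blue disc, 40 mm across, 15 mm thick, with a score line across its top, lying flat in the tub; it weighs from 20 to 50 g (old stock, some damp and some dried out: each differs and it cannot be seen). Point: its centre, 7.5 mm above its underside.
- whole4_mid (a point): sound whole cleaning tablet: pale blue disc, 40 mm across, 15 mm thick, with a score line across its top, lying flat in the tub; it weighs from 20 to 50 g (old stock, some damp and some dried out: each differs and it cannot be seen). Point: its centre, 7.5 mm above its underside.
- half1_mid (a point): sound half tablet, snapped cleanly along the score line: a D of 20 mm (along its x) by 40 mm (along its y), 15 mm thick, pale blue, lying flat; straight face towards its -x, round side towards +x; grip it across the 20 mm (its x); from 11 to 20 g, which cannot be seen. Point: the middle of those 20 x 40 x 15 mm, 7.5 mm above its underside.
- half2_mid (a point): sound half tablet, snapped cleanly along the score line: a D of 20 mm (along its x) by 40 mm (along its y), 15 mm thick, pale blue, lying flat; straight face towards its -x, round side towards +x; grip it across the 20 mm (its x); from 11 to 20 g, which cannot be seen. Point: the middle of those 20 x 40 x 15 mm, 7.5 mm above its underside.
- half3_mid (a point): sound half tablet, snapped cleanly along the score line: a D of 20 mm (along its x) by 40 mm (along its y), 15 mm thick, pale blue, lying flat; straight face towards its -x, round side towards +x; grip it across the 20 mm (its x); from 11 to 20 g, which cannot be seen. Point: the middle of those 20 x 40 x 15 mm, 7.5 mm above its underside.
- chip1_mid (a point): broken tablet, not to be used: a 40 mm pale blue disc, 15 mm thick, with a wedge-shaped piece of about a quarter broken out of its +x side. Point: the centre of the former disc, 7.5 mm above its underside.
- chip2_mid (a point): broken tablet, not to be used: a 40 mm pale blue disc, 15 mm thick, with a wedge-shaped piece of about a quarter broken out of its +x side. Point: the centre of the former disc, 7.5 mm above its underside.
- glass_mid (a point): empty beer glass standing beside the work, 82 mm across at the rim, 135 mm tall, 0.32 kg; leave alone. Point: half-way up.
- can_mid (a point): full drink can with an orange label, 66 mm across, 115 mm tall; leave alone. Point: half-way up.
- spanner: steel tap spanner, 180 mm long, lying flat to the left of the work; leave alone. Origin: under its middle; it lies along its x.
Not all that is in view belongs to the job. What is shaped like the part that bears whole3_mid but pink is not meant. Leave any orange look-alike of the part that bears whole4_mid alone.

How it is judged:
By the outcome, as a careful person would: the job done as asked, in the order asked, and still so for the second after the job is handed in, with the robot touching nothing.
It also fails if it takes over 72 s, if anything falls off the work surface, if the arm or the gripper's body presses on something with over 40 N, if the wrist force passes 120 N, or if a joint passes its speed limit or range.

## Working session

There is one attempt and no reset: what is moved stays moved. The work goes in short steps, each a Python script; the robot and the scene stay as the last script left them, time stands still between calls to the robot, and variables do not carry over. Pictures are saved under pics/ and viewed, about 8 in all and at most 12, crops included, and the job is handed in when it is done.

```bash
mkdir -p pics; ls; python3 - <<'E'
from station import env
import cv2
for n in("top","side"):
    cv2.imwrite(f"pics/{n}0.png",cv2.cvtColor(env.snapshot(n),cv2.COLOR_RGB2BGR)); print(n,env.camera_info(n))
s=env.state();print(s["time_s"],s["ee_rot"],env.tcp_to_grasp)
E
```

```text
pics
top {'fx': 462.9740142163466, 'fy': 462.9740142163466, 'cx': 328.96028049312997, 'cy': 192.03535243793058, 'k1': -0.12516124359082922, 'eye': array([ 0.33931502, -0.01698909,  1.55058725]), 'orientation': array([ 0.13039831,  0.00771991, -1.58068692])}
side {'fx': 492.07620489945486, 'fy': 492.07620489945486, 'cx': 314.8134038400153, 'cy': 202.06159418634192, 'k1': -0.022775841569649666, 'eye': array([0.12055448, 0.86939967, 1.16924648]), 'orientation': array([ 0.7408949 ,  0.01563266, -2.7053799 ])}
0.1 [-3.14138890e+00  1.85092076e-03  1.12597476e+00] -0.0187
```

View pics/top0.png

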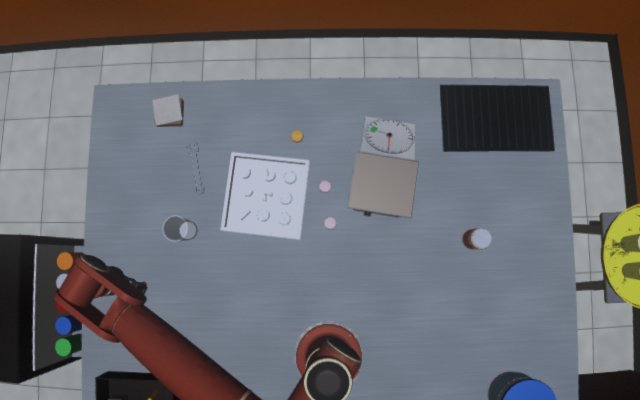

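View pics/side0.png

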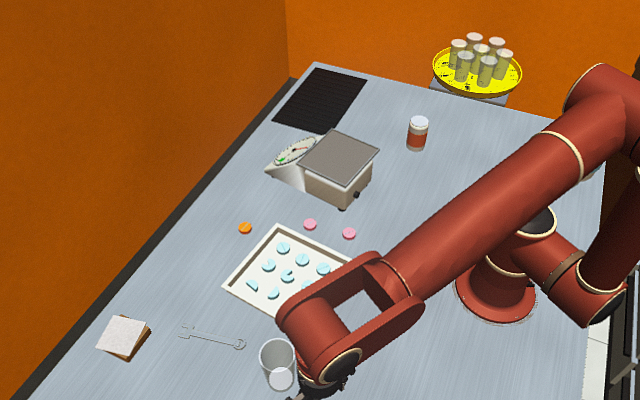

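The top view shows the tub at about (265,195), the pan at (384,185), the dial at (389,135) and the window at about (374,129). Lookalikes are an orange disc at (297,136) and pink ones at (325,186) and (330,223). The only candidates are the nine tablets inside the tub, so I'll check those with a close crop.

```bash
python3 - <<'E'
import cv2,numpy as np
t=cv2.imread("pics/top0.png");s=cv2.imread("pics/side0.png")
a=cv2.resize(t[150:245,217:312],(480,480),interpolation=cv2.INTER_CUBIC)
b=cv2.resize(t[112:162,355:420],(312,240),interpolation=cv2.INTER_CUBIC)
c=cv2.resize(s[225:321,220:345],(312,240),interpolation=cv2.INTER_CUBIC)
cv2.imwrite("pics/crop1.png",np.hstack([a,np.vstack([b,c])]))
print(t[178,289],t[217,263],t[200,230],t[248:249,280])
print(s[248,283],s[260,303],s[280,250])
E
```

```text
[207 189 176] [207 190 181] [195 178 174] [[143 128 119]]
[237 232 177] [245 243 208] [245 242 201]
```

View pics/crop1.png

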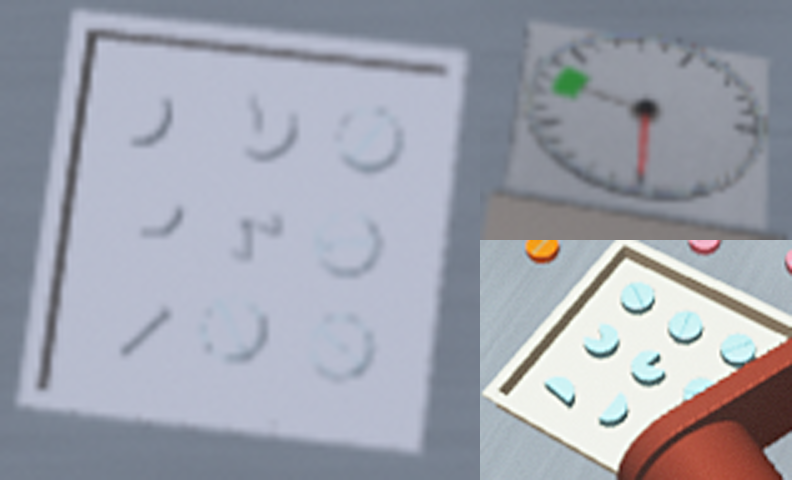

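The top crop shows three halves in the left column (upper, middle and lower), broken ones at the upper middle and centre, and wholes at the right column (three) and lower middle. The needle points towards the pan, which is 12 o'clock. The side view has better contrast, so I'll clear the arm and measure there.

```bash
cat > h.py <<'E'
import numpy as np, cv2
from scipy.spatial.transform import Rotation as Ro
from station import env
def ray(n,px):
    c=env.camera_info(n); p=np.atleast_2d(np.float64(px)).reshape(-1,1,2)
    K=np.array([[c["fx"],0,c["cx"]],[0,c["fy"],c["cy"]],[0,0,1]])
    u=cv2.undistortPoints(p,K,np.array([c["k1"],0,0,0.]))[:,0]
    d=np.c_[u[:,0],-u[:,1],-np.ones(len(u))]
    return c["eye"],Ro.from_euler("xyz",c["orientation"]).apply(d)
def onz(n,px,z):
    e,d=ray(n,px); return e+d*((z-e[2])/d[:,2])[:,None]
def proj(n,P):
    c=env.camera_info(n); q=Ro.from_euler("xyz",c["orientation"]).inv().apply(np.atleast_2d(P)-c["eye"])
    u=np.c_[q[:,0],-q[:,1]]/-q[:,2:]; u*=1+c["k1"]*(u**2).sum(1,keepdims=True)
    return u*[c["fx"],c["fy"]]+[c["cx"],c["cy"]]
def snap(n,f=None):
    b=cv2.cvtColor(env.snapshot(n),cv2.COLOR_RGB2BGR)
    if f: cv2.imwrite(f"pics/{f}.png",b)
    return b
E
python3 - <<'E'
from h import *
s=env.state(); p=s["tool_pos"]
env.movej([-0.5,-0.3,1.613,0,1.83,-0.119])
print(env.state()["tool_pos"],env.state()["time_s"])
b=snap("side","side1"); t=snap("top","top1")
print("tubTop lip corners", onz("top",[(231.5,152),(309.5,160),(301,240),(220.5,231)],.03)[:,:2].round(3))
print("pan corners", onz("top",[(357,153),(418.5,159),(412.5,217),(349.5,210)],.148)[:,:2].round(3))
# rectified (floor plane tablet top z=.019) view of tub from side camera, plus dial crop
xs=np.linspace(.72,.42,600);ys=np.linspace(.33,.03,600)
Y,X=np.meshgrid(ys,xs); uv=proj("side",np.c_[X.ravel(),Y.ravel(),np.full(X.size,.019)]).astype(np.float32).reshape(600,600,2)
r=cv2.remap(b,uv,None,cv2.INTER_CUBIC); cv2.imwrite("pics/rect.png",r)
cv2.imwrite("pics/v.png",r)
E
```

```text
[ 0.46380768 -0.16818673  0.42851674] 2.8583
tubTop lip corners [[0.679 0.321]
 [0.648 0.057]
 [0.381 0.086]
 [0.413 0.353]]
pan corners [[ 0.644 -0.096]
 [ 0.623 -0.286]
 [ 0.444 -0.261]
 [ 0.468 -0.07 ]]
```

View pics/v.png

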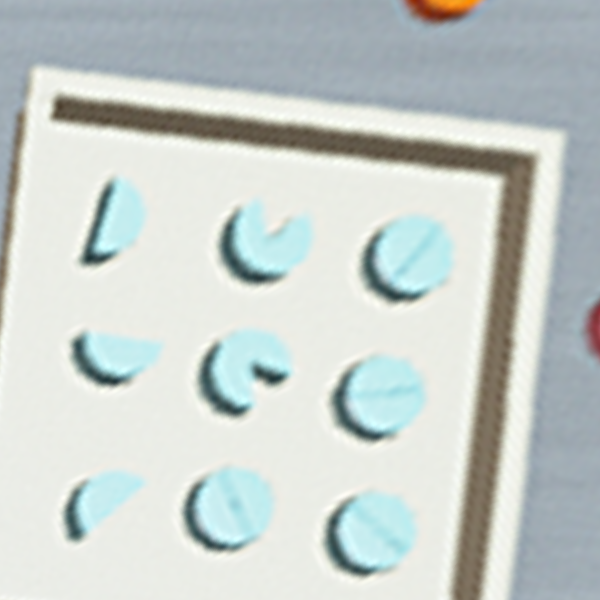

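The rectified tub view is clear. Wholes are near (410,257), (382,395), (373,533) and (230,508). Halves are near (115,220), (115,352) and (105,500), and the broken ones are at (267,240) and (245,370). Next I'll get exact positions and the dial geometry.

```bash
python3 - <<'E'
from h import *
r=cv2.imread("pics/rect.png").astype(int)
m=((r[...,0]-r[...,2]>28)&(r[...,2]>140)&(r[...,0]>200)).astype(np.uint8)
m=cv2.morphologyEx(m,cv2.MORPH_OPEN,np.ones((5,5)))
n,l,st,c=cv2.connectedComponentsWithStats(m)
for i in range(1,n):
    if st[i,4]<700: continue
    cn=max(cv2.findContours((l==i).astype(np.uint8),0,1)[0],key=cv2.contourArea)
    (cx,cy),rad=cv2.minEnclosingCircle(cn); rr=cv2.minAreaRect(cn)
    print(st[i,4],"cent",c[i].round(0),"circ",round(cx),round(cy),round(rad,1),"rect",[np.round(v,1) for v in rr], "xy",(.72-.0005*cy,.33-.0005*cx))
for f in("top","side"):
    b=cv2.imread(f"pics/{f}1.png").astype(int); roi=(slice(110,165),slice(355,420)) if f=="top" else (slice(130,195),slice(262,325))
    q=b[roi]; B,G,R=q[...,0],q[...,1],q[...,2]
    for nm,mk in(("red",(R-G>40)&(R-B>40)),("grn",(G-R>40)&(G-B>30)),("blk",(R<50)&(G<50)&(B<50))):
        y,x=np.nonzero(mk); x=x+roi[1].start;y=y+roi[0].start
        print(f,nm,len(x),x.mean().round(1),y.mean().round(1),x.min(),x.max(),y.min(),y.max())
s=cv2.imread("pics/side1.png"); t=cv2.imread("pics/top1.png")
cv2.imwrite("pics/dial.png",np.hstack([cv2.resize(s[125:195,255:335],(400,350),interpolation=2),cv2.resize(t[110:170,350:425],(400,350),interpolation=2)]))
E
```

```text
2229 cent [121. 219.] circ 110 215 37.5 rect [array([123.4, 218.8]), array([38., 75.]), np.float64(16.4)] xy (0.6125221481323242, 0.2748259506225586)
3373 cent [271. 242.] circ 272 235 39.4 rect [array([270.7, 239.8]), array([76.2, 63.6]), np.float64(17.7)] xy (0.6023968734741211, 0.19406929016113283)
4448 cent [414. 254.] circ 414 254 38.8 rect [array([414., 254.]), array([74., 74.]), np.float64(90.0)] xy (0.5928867645263671, 0.12301467895507814)
3378 cent [247. 362.] circ 252 367 39.5 rect [array([248.5, 364.2]), array([68.2, 76.3]), np.float64(49.9)] xy (0.5362579193115234, 0.2040323181152344)
2184 cent [121. 354.] circ 122 342 37.5 rect [array([120.3, 356. ]), array([74.7, 36.9]), np.float64(8.5)] xy (0.54925, 0.26875000000000004)
4406 cent [385. 394.] circ 385 394 38.3 rect [array([386. , 393.5]), array([73., 74.]), np.float64(90.0)] xy (0.5228588562011718, 0.13727391052246096)
4435 cent [234. 506.] circ 234 506 38.7 rect [array([234., 506.]), array([74., 74.]), np.float64(90.0)] xy (0.4670644836425781, 0.21309095764160157)
2151 cent [105. 496.] circ 113 504 38.0 rect [array([103.4, 493.5]), array([38.2, 75.9]), np.float64(48.9)] xy (0.46774999999999994, 0.2735)
4404 cent [377. 530.] circ 377 531 38.4 rect [array([376.7, 530.5]), array([74.9, 73. ]), np.float64(11.3)] xy (0.4547297668457031, 0.14167359924316408)
top red 161 400.2 158.5 388 417 136 164
top grn 30 373.1 128.7 370 376 126 131
top blk 19 388.3 159.1 386 391 134 164
side red 14 300.6 148.1 295 306 147 149
side grn 18 281.3 159.4 278 284 158 161
side blk 61 315.5 132.7 285 324 130 163
```

View pics/dial.png

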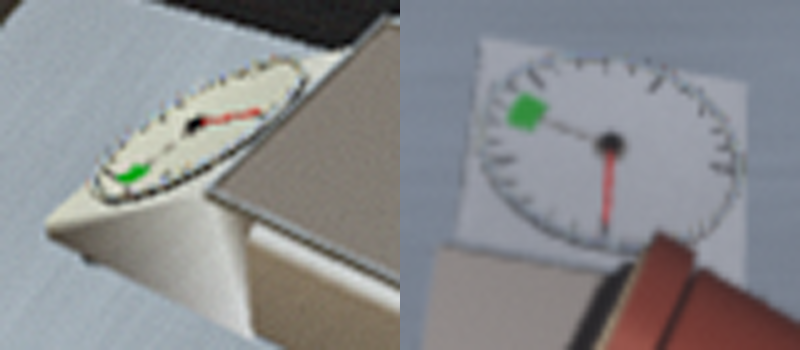

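The dial centre is at top (389.4,134.5) and side (294.2,149.8). The needle tip is at top (388.6,149.4) and side (307.4,147.4), and the green window is at top (373.1,128.7) and side (281.3,159.4). I'll triangulate the dial, then make the first pick, a whole.

```bash
cat >> h.py <<'E'
YAW=-0.128; PAN=np.array([.545,-.178]); pi=np.pi
SX=np.array([np.cos(YAW),np.sin(YAW),0]); SY=np.array([-np.sin(YAW),np.cos(YAW),0])
def tri(a,b):
    e,d=ray("top",a); f,g=ray("side",b); d,g=d[0],g[0]
    s=np.linalg.lstsq(np.c_[d,-g],f-e,rcond=None)[0]; p,q=e+s[0]*d,f+s[1]*g
    return (p+q)/2,np.linalg.norm(p-q)
def pose(yaw):
    "orientation of the two equal ones nearest in the last joint"
    return lambda p: min((np.abs(np.array(env.solve_ik(p,[pi,0,y]))-env.state()["joint_positions"]).sum(),y) for y in(yaw,yaw+pi,yaw-pi) if env.solve_ik(p,[pi,0,y]) is not None)[1]
def go(p,yaw):
    y=pose(yaw)(p); env.move_to(p,[pi,0,y])
E
python3 - <<'E'
from h import *
C,e=tri((389.4,134.5),(294.2,149.8)); print("C",C.round(4),e.round(4))
for n,a,b in(("tip",(388.6,149.4),(307.4,147.4)),("win",(373.1,128.7),(281.3,159.4))):
    P,e=tri(a,b); d=P-C; print(n,P.round(4),e.round(4),"scale xyz",(d@SX).round(4),(d@SY).round(4),d[2].round(4),np.linalg.norm(d).round(4))
print("C in scale",((C[:2]-PAN)@SX[:2]).round(3),((C[:2]-PAN)@SY[:2]).round(3))
# window angle for slopes, top-only and side-only
for th in np.radians([25,30,35,40,45,50]):
    u=-np.cos(th)*SX+np.array([0,0,np.sin(th)]); N=np.cross(SY,u); N/=np.linalg.norm(N); o=[]
    for n,c,w,t in(("top",(389.4,134.5),(373.1,128.7),(388.6,149.4)),("side",(294.2,149.8),(281.3,159.4),(307.4,147.4))):
        e,d=ray(n,[c,w,t]); P=e+d*(((C-e)@N)/(d@N))[:,None]
        for k in(1,2):
            v=P[k]-P[0]; o+= [np.arctan2(v@SY,v@u)/.02356, np.linalg.norm(v)*1e3]
    print(np.degrees(th).round(),np.round(o,1))
xy=np.array([.593,.123]); 
env.grip(.056,40)
go([*xy,.07],YAW+pi/4); env.line_to([*xy,.03],speed=.1)
h=env.line_to([*xy,.0005],speed=.03,force_limit=3); s=env.state()
print("touch",h,s["tool_pos"],s["wrist_force"],s["grip_width"],s["time_s"])
E
```

```text
C [ 0.7172 -0.2065  0.0856] 0.0021
tip [ 0.6611 -0.1971  0.123 ] 0.0017 scale xyz -0.0569 0.0021 0.0375 0.0682
win [ 0.739  -0.1546  0.078 ] 0.0024 scale xyz 0.015 0.0543 -0.0075 0.0568
C in scale 0.174 -0.006
25.0 [ 79.2  56.8   0.2  61.8  78.4  57.1 -11.4  50.4]
30.0 [80.2 57.2  0.6 66.6 80.9 55.8 -4.5 56.9]
35.0 [81.6 57.7  1.  73.  84.8 54.4  2.7 68.6]
40.0 [83.3 58.4  1.5 81.3 91.5 53.2  9.7 89.7]
45.0 [ 85.6  59.6   1.9  92.6 104.5  54.9  16.2 131.4]
50.0 [ 88.7  61.6   2.3 108.4 129.   79.7  21.8 234.9]
touch False [0.59326338 0.12304339 0.00078435] [ 0.33937354 -0.21561736 -0.01703809] 0.05562220354108376 6.8
```

```bash
cat >> h.py <<'E'
PZ=.0028
C=np.array([.7172,-.2065,.0856]); TH=np.radians(31); U=-np.cos(TH)*SX+np.array([0,0,np.sin(TH)]); N=np.cross(SY,U)
def lift(xy,w):
    env.line_to([*xy,PZ],speed=.08); env.grip(w,40)
    env.line_to([*xy,.10],speed=.2); print("held",round(env.state()["grip_width"],4))
def place(slot,load,wopen):
    p=PAN+slot[0]*SX[:2]+slot[1]*SY[:2]; z=.142+PZ-.004+.0006-load/20e3
    go([*p,.21],YAW); env.line_to([*p,z+.012],speed=.15); env.line_to([*p,z],speed=.03)
    env.grip(wopen); env.line_to([*p,z+.03],speed=.08); env.line_to([*p,.21],speed=.2)
def pick(xy,yaw,wopen,w):
    env.grip(wopen); go([*xy,.07],yaw); lift(xy,w)
def read(f=None):
    o=[]
    for n,c in(("top",(389.4,134.5)),("side",(294.2,149.8))):
        b=snap(n,f and f+n).astype(int); m=(b[...,2]-b[...,1]>30)&(b[...,2]-b[...,0]>30)
        y,x=np.nonzero(m); e,d=ray(n,[c,*zip(x,y)]); P=e+d*(((C-e)@N)/(d@N))[:,None]; v=(P-P[0])[1:]
        v=v[(np.linalg.norm(v,axis=1)<.065)&(np.linalg.norm(v,axis=1)>.008)]
        if len(v): q=v.mean(0); o.append((n,len(v),round(float(np.arctan2(q@SY,q@U)%(2*pi)/.02356),1),round(float(np.linalg.norm(q)),3)))
    print(o,"t",env.state()["time_s"])
E
python3 - <<'E'
from h import *
lift([.593,.123],.03)
place((-.045,0),0,.050)
go([.523,.137,.12],YAW+pi/4)
env.sleep(.2); read("r1")
a=cv2.imread("pics/r1top.png");b=cv2.imread("pics/r1side.png")
cv2.imwrite("pics/r1.png",np.hstack([cv2.resize(a[100:240,340:430],(385,600),interpolation=2),cv2.resize(b[100:220,255:385],(415,600),interpolation=2)]))
E
```

```text
held 0.0383
[('top', 23, 43.7, 0.034), ('side', 402, 18.4, 0.003)] t 12.9583
```

View pics/r1.png

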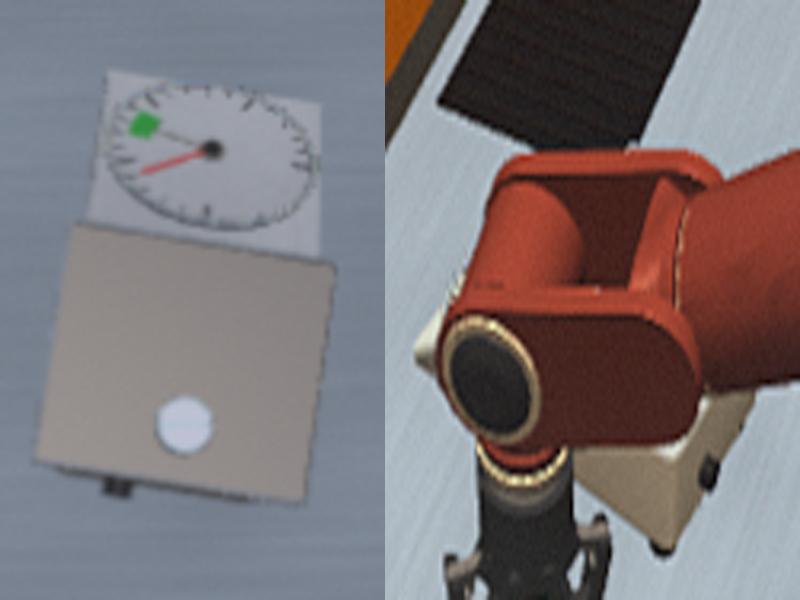

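The first whole sits on the pan. The needle reads about 44 g at top-crop (145,172), and the window is centred at about 81 g, so 71–91 g is wanted. Halves cannot overshoot from here, so I'll add them.

```bash
python3 - <<'E'
import h
from h import *
h.PZ=.0055
pick([.542,.2698],-.148,.036,.012)
place((.045,0),44,.030)
a=np.radians(16.4)
env.grip(.036); go([.6106,.2683,.12],np.arctan2(-np.cos(a),-np.sin(a))); env.sleep(.2); read("r2")
a=cv2.imread("pics/r2top.png")
cv2.imwrite("pics/r2.png",cv2.resize(a[105:245,217:430],(790,519),interpolation=2))
E
```

```text
held 0.0185
[('top', 21, 54.9, 0.036), ('side', 173, 81.4, 0.032)] t 22.2417
```

View pics/r2.png

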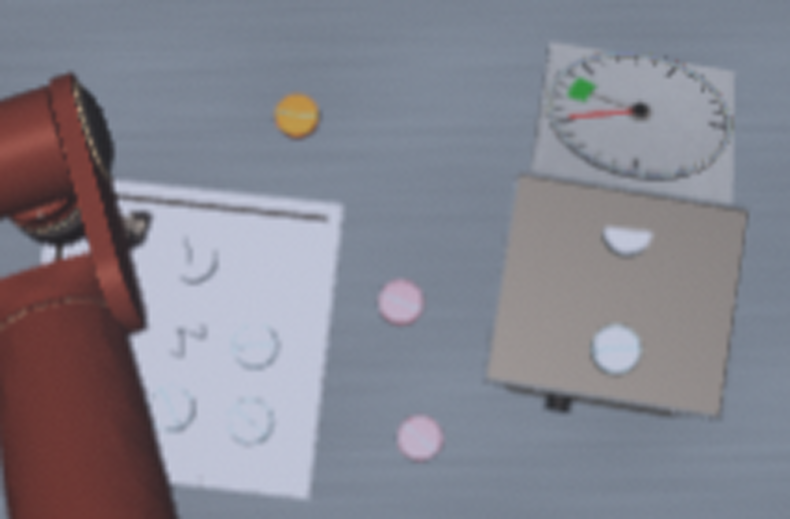

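The half is on the pan and the needle reads about 55 g. Next is the upper half.

```bash
python3 - <<'E'
import h
from h import *
h.PZ=.0055; a=np.radians(16.4)
pick([.6106,.2683],np.arctan2(-np.cos(a),-np.sin(a)),.036,.012)
place((.045,.06),55,.030)
a=np.radians(48.9); xy=[.72-493.5*.0005,.33-103.4*.0005]
env.grip(.036); go([*xy,.12],np.arctan2(-np.cos(a),-np.sin(a))); env.sleep(.2); read("r3")
E
```

```text
held 0.0185
[('top', 19, 71.1, 0.033), ('side', 17, 80.1, 0.029)] t 30.4833
```

```bash
python3 - <<'E'
import cv2,numpy as np
a=cv2.imread("pics/r3top.png");b=cv2.imread("pics/r3side.png")
cv2.imwrite("pics/r3.png",np.hstack([cv2.resize(a[105:220,340:425],(400,541),interpolation=2),cv2.resize(b[120:201,260:320],(400,541),interpolation=2)]))
E
```

```text
(no output)
```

View pics/r3.png

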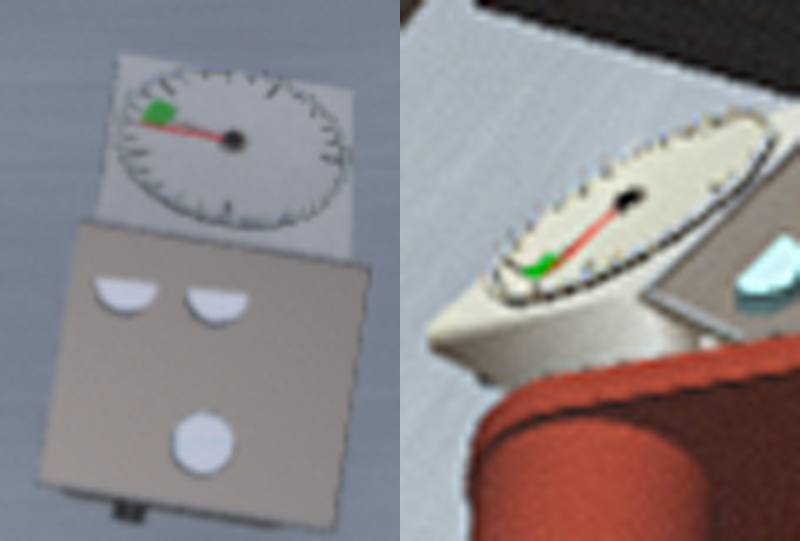

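The needle is at about 71 g, just at the window's lower edge, which is too marginal. I'll add the last half to bring it further in.

```bash
python3 - <<'E'
import h
from h import *
h.PZ=.0055
a=np.radians(48.9); xy=[.72-493.5*.0005,.33-103.4*.0005]
pick(xy,np.arctan2(-np.cos(a),-np.sin(a)),.036,.012)
place((.045,-.06),71,.030)
env.grip(.036); go([.47,.25,.25],YAW); env.sleep(.4); read("r4")
a=cv2.imread("pics/r4top.png");b=cv2.imread("pics/r4side.png")
cv2.imwrite("pics/r4.png",np.hstack([cv2.resize(a[105:220,340:425],(400,541),interpolation=2),cv2.resize(b[120:201,260:320],(400,541),interpolation=2)]))
E
```

```text
held 0.0186
[('top', 17, 81.0, 0.031), ('side', 392, 244.0, 0.002)] t 39.6667
```

View pics/r4.png

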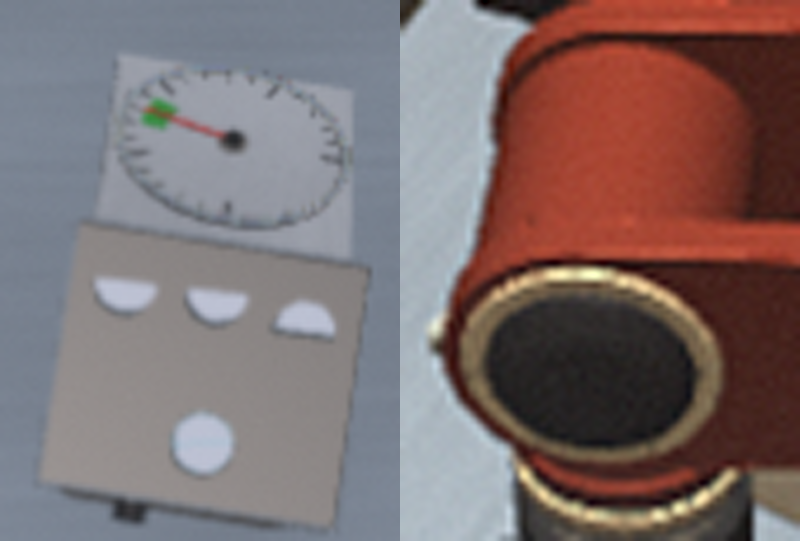

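The needle runs through the middle of the green window, and all four pieces lie on the pan with the arm clear.

```bash
python3 -c "
from station import env
print(env.state()['time_s'],env.state()['wrist_force'].round(2)); env.job_done()"
```

```text
39.6667 [-0.29 -0.28 -0.52]
the job is handed in; nothing more can be done
```

The dose is weighed out and handed in at 39.7 s: one whole tablet and the three sound halves lie on the pan. The needle rests at about 81 g, in the middle of the green window (centre about 80.5 g, so roughly 71–91 g).

- **Weighing:** the needle read about 44, 55, 71 and 81 g after each piece. I added the last half because 71 g was only at the window's lower edge.
- **Last check:** this rests on the top camera alone, because the arm blocked the side view of the dial and its final value is invalid. At the previous step the side camera read 80 g against 71 g from the top, but in both pictures the needle stood at the window's lower edge.
- **Not checked:** I didn't watch the needle while each piece was being lowered. I set each one down slowly to just above the pan before letting go, and the resting readings stayed far below 220 g.
- **Left alone:** I didn't pick up the two broken tablets or the other three wholes. The window, glass, can, spanner, and the orange and pink lookalikes were not handled either. I took no final picture of the whole scene to confirm them.

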